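# Put the wiped bars back on a desk chime in order of length

### The arm

A 7-joint arm with a two-finger parallel gripper is mounted at the origin on a cart in front of the work surface, level with it; the furniture and walls round the work are solid. World frame = base frame: x ahead of the robot, y to its left, z up, the work surface at z = 0. Lengths are in m, angles in rad, forces in N, time in s.
With the tool pointing down it reaches from about 0.4 to 0.9 m from the base axis. Payload 5.5 kg.
Tool frame: the origin (TCP) lies midway between the tips of the shut fingers; the grasp point (between the pads) lies 19 mm behind it (manip.grip_depth is the distance from the TCP to the grasp point, in m); z points along the fingers, y is the line along which they close (so a half turn about z gives the same grasp; the last joint's range is limited). The gripper opens to 92 mm and grips with 3 to 60 N. Pads are 19 mm wide; open, the fingers measure 130 mm over their backs; the gripper's body (75 mm by 190 mm) begins 47 mm behind the grasp point.
Start: joints at [-0.987, 0.501, -0.427, 1.55, 0.221, 1.138, -0.21], TCP at [0.205, 0.617, 0.227] pointing down, gripper open.
Joint ranges: [-2.88, 2.88], [-0.31, 2.03], [-1.54, 1.56], [0.2, 2.42], [-1.41, 4.55], [0.19, 2.02], [-2.57, 2.57]. Speed limits (rad/s): [2.57, 2.57, 3.14, 3.14, 3.14, 3.14, 3.14].

### API

Orientations are given as a unit quaternion [x, y, z, w].
In Python, from bench import manip, effector, viewer gives the robot as it stands. Calls block until the motion is done:
- manip.move_pose(position, orientation): joint-space move of the TCP to a pose.
- manip.servo_line(position, ori=None, vel=0.15): straight line of the TCP; ori=None keeps the orientation; vel is the mean speed in m/s.
- manip.movej(angles): joint-space move.
- effector.open_jaws() and effector.close(f_grip=None): open the fingers fully, or close them until they stop; f_grip is the grip in N (None keeps the last).
- manip.sleep(seconds).
- manip.solve_ik(position, orientation): joint angles nearest the present ones, or None.
- viewer.get_image(name): name is "scene" or "top" or "wrist"; returns the picture (420x560x3 uint8, red, green, blue); there is no depth.
- viewer.get_calibration(name): a dict with "vfov" (degrees; the focal length in pixels is half the picture's height over the tangent of half this angle, whatever the lens; pixels are square), "cx", "cy" (the principal point, pixels), "dist_coeffs" ([k1, k2, p1, p2, k3] as OpenCV has them; the pictures are not rectified), "eye" and "attitude" of the camera in the world. Camera axes: x right, y down, z forward; pixel columns grow to the right and rows downward; lengths in m; the calibration is good to about 2 mm. A picture is of the moment at which its call begins: read the wrist's pose just before it. get_calibration takes no time and is no camera call; for the wrist camera it gives the pose at the moment of the call.
A pose or a line that the arm cannot do raises manip.PlanningError and nothing moves.
- manip.hand_in(): hands the job in; it is judged then, once.
Readings, each from a call of its own:
- manip.current_clock(): time.
- manip.current_q(): joint angles.
- manip.current_joint_velocities(): joint speeds.
- manip.current_tau(): joint torques, N m.
- manip.current_tool_pos(): TCP position.
- manip.current_tcp_rot(): TCP orientation.
- manip.current_force(): force on the tool from outside, world axes, zero at the start.
- manip.current_wrist_torque(): the same for the moment, N m.
- manip.current_finger_gap(): finger opening in m.
- manip.current_gripper_force(): force on a finger pad.
Only numpy, scipy, OpenCV 4.12 (cv2) and the standard library are available. Lean on these libraries where they do the work, as an engineer would, in place of code of your own. Each camera call takes 0.05 s, during which the arm holds its last target. There are 200 camera calls.

### The job

The four metal bars of the desk chime have been taken off for wiping and lie on the side desk. Put them back on its wooden resonator box in order of length, the longest at the wide end and the shortest at the narrow end, one bar in each bay between the pins. Lay each bar right side up and square across the box, flat on both felt rails, centred in its bay and sticking out equally on both sides, and let go of it.

Things in the scene. Friction and masses are not known exactly. Their poses are not given: they have to be found in the camera images.
- chime_frame: Trapezoidal wooden resonator box of a four-note desk chime, fixed, 260 mm long, open on top. Its two long walls (11 mm thick, topped with grey felt at 48 mm height) are 106 mm apart at the wide end, 48 mm at the narrow end. Five pairs of rubber-sleeved pins stand on them, 60 mm apart, parting four bays. Origin: centre of its underside; x from wide to narrow end, y across, z up.
- bay_1 (a point): Seat centre of the bay at the wide end: midway between walls and pins, at felt height (48 mm). Axes as of the box: x along the row, y across it, the way a bar lies. Bays are 60 mm apart, 51 mm clear between pins of 9 mm diameter whose tops are 15 mm above the felt. Between the walls (86 mm clear here) it is empty down to a floor at 10 mm, so fingertips may dip in.
- bay_2 (a point): Seat centre of the bay second from the wide end: midway between walls and pins, at felt height (48 mm). Axes as of the box: x along the row, y across it, the way a bar lies. Bays are 60 mm apart, 51 mm clear between pins of 9 mm diameter whose tops are 15 mm above the felt. Between the walls (73 mm clear here) it is empty down to a floor at 10 mm, so fingertips may dip in.
- bay_3 (a point): Seat centre of the bay second from the narrow end: midway between walls and pins, at felt height (48 mm). Axes as of the box: x along the row, y across it, the way a bar lies. Bays are 60 mm apart, 51 mm clear between pins of 9 mm diameter whose tops are 15 mm above the felt. Between the walls (59 mm clear here) it is empty down to a floor at 10 mm, so fingertips may dip in.
- bay_4 (a point): Seat centre of the bay at the narrow end: midway between walls and pins, at felt height (48 mm). Axes as of the box: x along the row, y across it, the way a bar lies. Bays are 60 mm apart, 51 mm clear between pins of 9 mm diameter whose tops are 15 mm above the felt. Between the walls (46 mm clear here) it is empty down to a floor at 10 mm, so fingertips may dip in.
- bar_longest: Loose flat aluminium bar, 176 mm long (longest of the four), 28 mm wide, 10 mm thick, round ends, two thin dark lines across its top where the felt carries it; about 132 g. Lies flat, lines up. Origin: centre of its underside; x along its length, z up. Grasp across the width at the middle.
- bar_long: Loose flat aluminium bar, 152 mm long (second longest of the four), 28 mm wide, 10 mm thick, round ends, two thin dark lines across its top where the felt carries it; about 114 g. Lies flat, lines up. Origin: centre of its underside; x along its length, z up. Grasp across the width at the middle.
- bar_short: Loose flat aluminium bar, 128 mm long (second shortest of the four), 28 mm wide, 10 mm thick, round ends, two thin dark lines across its top where the felt carries it; about 96 g. Lies flat, lines up. Origin: centre of its underside; x along its length, z up. Grasp across the width at the middle.
- bar_shortest: Loose flat aluminium bar, 104 mm long (shortest of the four), 28 mm wide, 10 mm thick, round ends, two thin dark lines across its top where the felt carries it; about 78 g. Lies flat, lines up. Origin: centre of its underside; x along its length, z up. Grasp across the width at the middle.
There are look-alikes about, which are no part of the job. What is shaped like the bar_long but blue is not meant.

How it is judged:
By the outcome, as a careful person would: the job done as asked, in the order asked, and still so for the second after the job is handed in, with the robot touching nothing.
It also fails if it takes over 122 s, if anything falls off the work surface, if the arm or the gripper's body presses on something with over 40 N, if the wrist force passes 120 N, or if a joint passes its speed limit or range.

## Working session

There is one attempt and no reset: what is moved stays moved. The work goes in short steps, each a Python script; the robot and the scene stay as the last script left them, time stands still between calls to the robot, and variables do not carry over. Pictures are saved under pics/ and viewed, at most 14 in all, crops included, and the job is handed in when it is done.

```bash
ls; mkdir -p pics; python3 - <<'E'
from bench import manip, effector, viewer
import cv2
for n in ["scene","top","wrist"]:
    im=viewer.get_image(n); cv2.imwrite(f"pics/{n}0.png",im[:,:,::-1]); print(n,viewer.get_calibration(n))
print(manip.current_clock(),manip.current_tool_pos(),manip.current_tcp_rot(),manip.grip_depth)
E
```

```text
pics
scene {'vfov': 49.40284505950373, 'cx': 278.51150718125325, 'cy': 205.97423497352875, 'dist_coeffs': array([0.03121061, 0.        , 0.        , 0.        , 0.        ]), 'eye': array([-0.16152781,  1.08906359,  0.85167591]), 'attitude': array([-0.22492106,  0.85187689, -0.458682  ,  0.11544305])}
top {'vfov': 44.5816436474358, 'cx': 286.56790870327006, 'cy': 209.86850983876533, 'dist_coeffs': array([-0.12957999,  0.        ,  0.        ,  0.        ,  0.        ]), 'eye': array([0.30459417, 0.06584166, 1.338964  ]), 'attitude': array([-0.70573865,  0.70733346, -0.02866778,  0.02811576])}
wrist {'vfov': 67.74047982627938, 'cx': 276.8377770064258, 'cy': 208.5747867848155, 'dist_coeffs': array([-0.06664194,  0.        ,  0.        ,  0.        ,  0.        ]), 'eye': array([0.12676345, 0.64248496, 0.38342193]), 'attitude': array([0.80127613, 0.57877351, 0.08810681, 0.123349  ])}
0.15 [0.20482153 0.61634327 0.22594372] [ 1.59709222e-01  9.87163842e-01 -7.03096687e-04 -1.41388546e-04] 0.0188
```

View pics/top0.png

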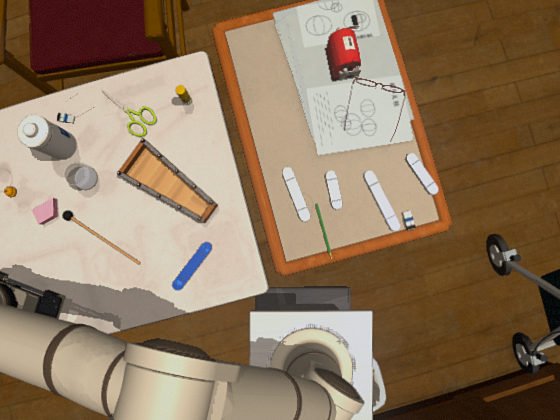

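View pics/scene0.png

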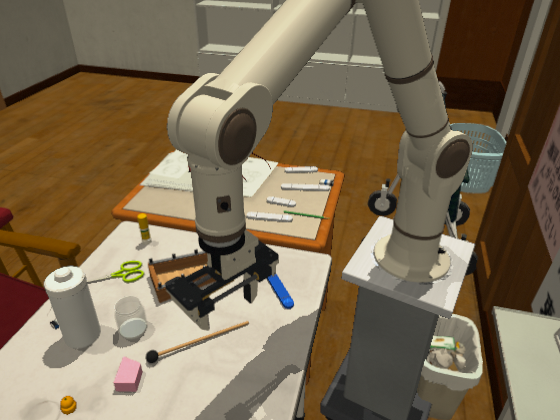

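View pics/wrist0.png

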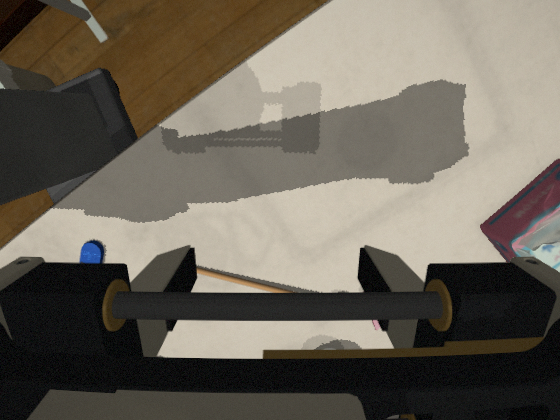

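The top view shows the four bars on the brown side desk, centred at about (296,194), (333,190), (381,200) and (421,173). The box has its wide end near (132,160) and its narrow end near (210,212). The blue bar at (193,265) is the look-alike, and there is a pencil beside the bars and an eraser by the longest. The scene view shows the bars at (300,169), (305,187), (280,202) and (270,216). The wrist view shows nothing useful yet.

```bash
cat > h.py <<'E'
import numpy as np, cv2
from scipy.spatial.transform import Rotation as R
def rays(cal,uv):
    uv=np.asarray(uv,float).reshape(-1,1,2); f=210/np.tan(np.radians(cal["vfov"])/2)
    K=np.array([[f,0,cal["cx"]],[0,f,cal["cy"]],[0,0,1]])
    n=cv2.undistortPoints(uv,K,np.array(cal["dist_coeffs"]))[:,0]
    d=R.from_quat(cal["attitude"]).apply(np.c_[n,np.ones(len(n))])
    return np.array(cal["eye"]),d
def plane(cal,uv,z):
    e,d=rays(cal,uv); return e+d*((z-e[2])/d[:,2])[:,None]
def tri(c1,u1,c2,u2):
    A=np.zeros((3,3));b=np.zeros(3);L=[]
    for c,u in((c1,u1),(c2,u2)):
        e,d=rays(c,u); d=d[0]/np.linalg.norm(d[0]); P=np.eye(3)-np.outer(d,d);A+=P;b+=P@e;L.append((P,e))
    x=np.linalg.solve(A,b); return x,[np.linalg.norm(P@(x-e)) for P,e in L]
def white(im,roi,vmin=190,smax=40,amin=60):
    x0,y0,x1,y1=roi; hsv=cv2.cvtColor(im,cv2.COLOR_RGB2HSV)
    m=((hsv[...,2]>vmin)&(hsv[...,1]<smax)).astype(np.uint8)*255
    k=np.zeros_like(m);k[y0:y1,x0:x1]=m[y0:y1,x0:x1]; k=cv2.morphologyEx(k,cv2.MORPH_CLOSE,np.ones((3,3)))
    cs,_=cv2.findContours(k,cv2.RETR_EXTERNAL,cv2.CHAIN_APPROX_NONE)
    return [c for c in cs if cv2.contourArea(c)>amin]
E
python3 - <<'E'
from h import *
from bench import viewer
ct,cs=viewer.get_calibration("top"),viewer.get_calibration("scene")
t=cv2.imread("pics/top0.png")[:,:,::-1].copy();s=cv2.imread("pics/scene0.png")[:,:,::-1].copy()
for p in((296,190),(381,195),(300,250)):print(t[p[1],p[0]])
for p in((270,216),(305,187),(300,169),(300,230)):print(s[p[1],p[0]])
for nm,im,roi in(("t",t,(270,155,450,245)),("s",s,(243,160,345,232))):
    for c in white(im,roi): print(nm,[np.round(v,1) for v in cv2.minAreaRect(c)],cv2.contourArea(c))
cv2.imwrite("pics/sc.png",cv2.resize(s[155:240,235:350],None,fx=6,fy=6,interpolation=cv2.INTER_CUBIC)[:,:,::-1])
cv2.imwrite("pics/tb.png",cv2.resize(t[125:235,105:230],None,fx=5,fy=5,interpolation=cv2.INTER_CUBIC)[:,:,::-1])
E
```

```text
[217 219 219]
[214 217 221]
[190 169 140]
[229 225 214]
[231 229 221]
[229 225 214]
[215 196 158]
t [array([382.3, 200.1]), array([66.6, 10.3]), np.float64(63.4)] 608.0
t [array([333.7, 189.2]), array([39. , 10.3]), np.float64(77.9)] 337.0
t [array([295.9, 193.5]), array([57.4, 10.4]), np.float64(68.7)] 509.5
t [array([422.5, 173.3]), array([46.6, 10.2]), np.float64(55.0)] 397.0
s [array([269., 215.]), array([44.3,  5. ]), np.float64(5.2)] 165.0
s [array([281.1, 200. ]), array([28.4,  4.5]), np.float64(10.8)] 91.0
s [array([305. , 183.5]), array([48.,  9.]), np.float64(-0.0)] 136.0
s [array([259.5, 178. ]), array([36., 33.]), np.float64(90.0)] 749.0
```

View pics/sc.png

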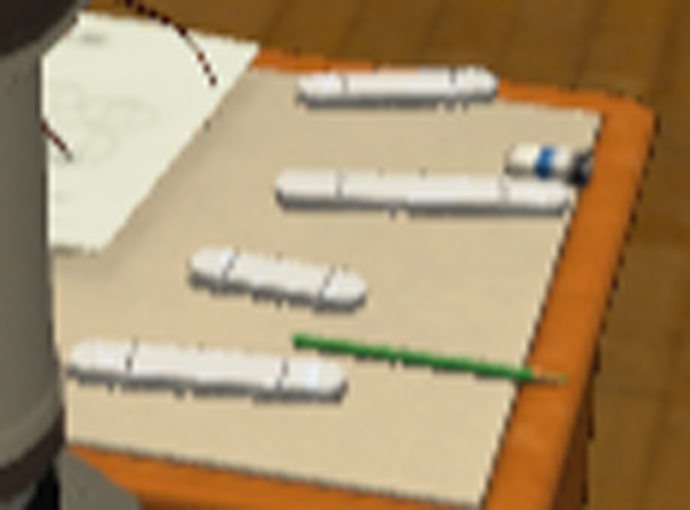

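View pics/tb.png

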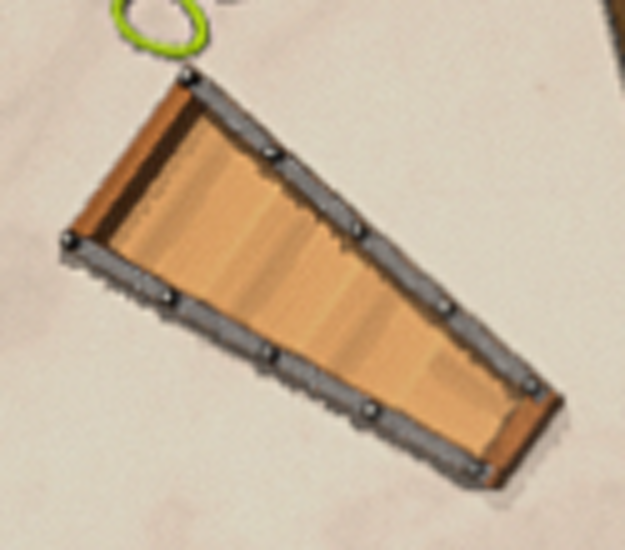

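The scene crop shows all four bars, lines up, with centres near (398,88), (421,192), (277,278) and (207,371) in crop pixels. In the box crop all ten pin tops are visible, running from (189,75)/(69,240) at the wide end to (532,384)/(482,469) at the narrow end.

```bash
python3 - <<'E'
from h import *
from bench import viewer
ct,cs=viewer.get_calibration("top"),viewer.get_calibration("scene")
U=lambda p,s,o:(np.array(p,float)+.5)/s-.5+np.array(o)
for n,t,s in(("shortB",(422.5,173.3),(398,88)),("longest",(382.3,200.1),(421,192)),("shortest",(333.7,189.2),(277,278)),("long",(295.9,193.5),(207,371))):
    print(n,*tri(ct,t,cs,U(s,6,(235,155))))
a=plane(ct,U([(189,75),(273,152),(358,230),(447,307),(532,384)],5,(105,125)),.063)
b=plane(ct,U([(69,240),(170,296),(272,353),(371,410),(482,469)],5,(105,125)),.063)
m=(a+b)/2; print(np.round(a,3),np.round(b,3)); print(np.round(m,4)); print(np.linalg.norm(np.diff(m,axis=0),axis=1),np.linalg.norm(a-b,axis=1))
t=cv2.imread("pics/top0.png")[:,:,::-1].copy()
for z in(0,-.05,.05,-.1):
  print(z)
  for c in white(t,(270,155,450,245)):
    p=plane(ct,cv2.boxPoints(cv2.minAreaRect(c)),z); print(p.mean(0).round(4),np.linalg.norm(np.diff(p,axis=0),axis=1).round(4))
E
```

```text
shortB [ 0.50855377 -0.29727084  0.00248011] [np.float64(0.0004344848418758151), np.float64(0.0004344848418757904)]
longest [ 0.43706835 -0.18734898  0.0039814 ] [np.float64(0.00023259419512758578), np.float64(0.0002325941951277202)]
shortest [ 0.46538154 -0.05949239  0.00507861] [np.float64(0.0008079405777907436), np.float64(0.0008079405777908268)]
long [0.45399785 0.03961932 0.00438862] [np.float64(0.0011232785155723447), np.float64(0.0011232785155722883)]
[[0.589 0.433 0.063]
 [0.548 0.389 0.063]
 [0.508 0.344 0.063]
 [0.468 0.298 0.063]
 [0.429 0.254 0.063]] [[0.504 0.494 0.063]
 [0.475 0.44  0.063]
 [0.445 0.387 0.063]
 [0.416 0.336 0.063]
 [0.386 0.279 0.063]]
[[0.5461 0.4635 0.063 ]
 [0.5113 0.4143 0.063 ]
 [0.4764 0.3653 0.063 ]
 [0.4422 0.3167 0.063 ]
 [0.4077 0.2667 0.063 ]]
[0.06026955 0.06014197 0.05945547 0.06077595] [0.10412827 0.08984501 0.07577189 0.06432829 0.04937047]
0
[ 0.438 -0.188  0.   ] [0.0277 0.1759 0.0275]
[ 0.467  -0.0597  0.    ] [0.0274 0.1034 0.0273]
[0.4557 0.0402 0.    ] [0.0274 0.1517 0.0272]
[ 0.5094 -0.2977  0.    ] [0.0282 0.1242 0.0281]
-0.05
[ 0.443  -0.1975 -0.05  ] [0.0287 0.1825 0.0285]
[ 0.4731 -0.0644 -0.05  ] [0.0285 0.1073 0.0283]
[ 0.4614  0.0392 -0.05  ] [0.0284 0.1573 0.0282]
[ 0.5171 -0.3113 -0.05  ] [0.0293 0.1288 0.0292]
0.05
[ 0.433  -0.1785  0.05  ] [0.0266 0.1693 0.0265]
[ 0.4609 -0.0551  0.05  ] [0.0264 0.0996 0.0263]
[0.4501 0.0412 0.05  ] [0.0264 0.146  0.0261]
[ 0.5018 -0.2842  0.05  ] [0.0272 0.1196 0.0271]
-0.1
[ 0.4479 -0.207  -0.1   ] [0.0297 0.1891 0.0295]
[ 0.4791 -0.0691 -0.1   ] [0.0295 0.1111 0.0293]
[ 0.467   0.0383 -0.1   ] [0.0295 0.163  0.0292]
[ 0.5247 -0.3249 -0.1   ] [0.0303 0.1335 0.0302]
```

```bash
python3 - <<'E'
from h import *
from bench import viewer,manip
c=viewer.get_calibration("wrist");T=R.from_quat(manip.current_tcp_rot())
print("cam off tool",T.inv().apply(c["eye"]-manip.current_tool_pos()));print((T.inv()*R.from_quat(c["attitude"])).as_matrix().round(3))
print(plane(c,[(280,120),(280,20),(0,120),(560,120),(280,240)],0.05).round(3))
t=cv2.imread("pics/top0.png")[:,:,::-1].copy();ct=viewer.get_calibration("top")
for c in white(t,(270,155,450,245)):
    p=plane(ct,cv2.boxPoints(cv2.minAreaRect(c)),.005);d=p[2]-p[1] if np.linalg.norm(p[2]-p[1])>np.linalg.norm(p[1]-p[0]) else p[1]-p[0]
    print(p.mean(0),np.degrees(np.arctan2(d[1],d[0])),np.linalg.norm(d))
E
```

```text
cam off tool [ 8.23275764e-02 -3.07698073e-05 -1.57473839e-01]
[[ 0.001 -0.954 -0.3  ]
 [ 1.     0.001  0.   ]
 [ 0.    -0.3    0.954]]
[[0.136 0.642 0.05 ]
 [0.047 0.672 0.05 ]
 [0.035 0.354 0.05 ]
 [0.227 0.935 0.05 ]
 [0.263 0.601 0.05 ]]
[ 0.43747739 -0.18708026  0.005     ] -154.2198070205014 0.17525897390095435
[ 0.46639897 -0.05927808  0.005     ] -168.59601021149888 0.10303502651820957
[0.4551567  0.04029299 0.005     ] -159.12093475403532 0.15111850129466192
[ 0.50864657 -0.29638939  0.005     ] -145.85467145564363 0.12373301072961693
```

```bash
cat >> h.py <<'E'
def down(psi,tilt=0):
    """tool down, tool x at world angle psi; tilt = rotation about tool x"""
    x=np.array([np.cos(psi),np.sin(psi),0]);z=np.array([0,0,-1.]);y=np.cross(z,x)
    return (R.from_matrix(np.c_[x,y,z])*R.from_euler("x",tilt))
E
python3 - <<'E'
from h import *
from bench import viewer,manip
for n,p,psi in(("wbox",[.559,.307,.22],np.radians(144.9)),("wbars",[.555,-.13,.25],np.pi)):
    manip.move_pose(p,down(psi).as_quat()); c=viewer.get_calibration("wrist"); im=viewer.get_image("wrist")
    cv2.imwrite(f"pics/{n}.png",im[:,:,::-1]); np.save(n+".npy",c,allow_pickle=True); print(manip.current_clock(),manip.current_q().round(2))
E
```

```text
1.9167 [-0.33  0.47 -0.3   1.59  0.15  1.1   0.3 ]
3.575 [ 0.39  0.32 -0.26  1.74  0.09  1.1   1.68]
```

View pics/wbox.png

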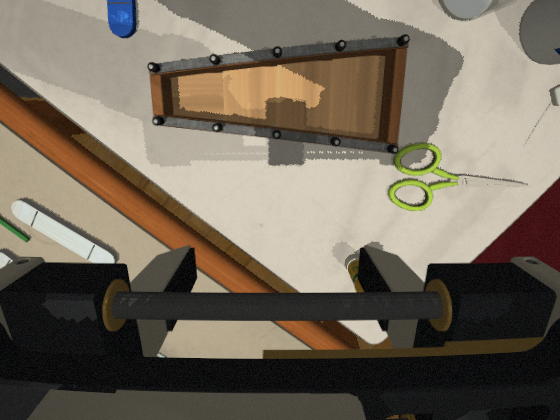

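View pics/wbars.png

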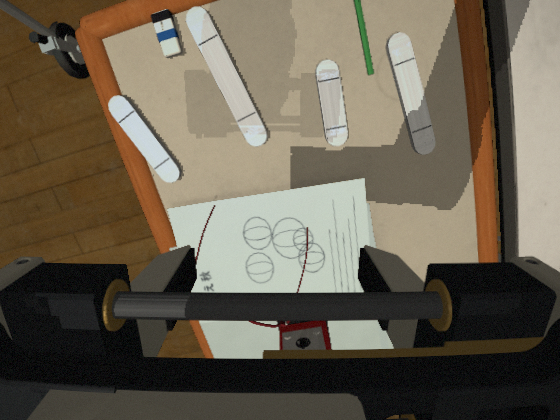

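The wrist view of the box shows the pins at about (154,67) to (404,41) in one row and (158,121) to (393,149) in the other, with the wide end on the right. The wrist view of the bars shows them at about (144,138), (227,77), (332,103) and (411,93).

```bash
cat > meas.py <<'E'
from h import *
cb=np.load("wbars.npy",allow_pickle=True).item();cx=np.load("wbox.npy",allow_pickle=True).item()
im=cv2.imread("pics/wbars.png");hsv=cv2.cvtColor(im,cv2.COLOR_BGR2HSV)
m=((hsv[...,1]<32)&(hsv[...,2]>80)).astype(np.uint8)*255; m[200:]=0
m=cv2.morphologyEx(m,cv2.MORPH_CLOSE,np.ones((5,5)));m=cv2.morphologyEx(m,cv2.MORPH_OPEN,np.ones((5,5)))
cs,_=cv2.findContours(m,cv2.RETR_EXTERNAL,cv2.CHAIN_APPROX_NONE)
bars=[]
for c in cs:
    if not 500<cv2.contourArea(c)<4000: continue
    P=plane(cb,c[:,0],.01)[:,:2].astype(np.float32)*1000
    r=cv2.minAreaRect(P);w=np.array(r[1]);bp=cv2.boxPoints(r);d=bp[1]-bp[0] if np.linalg.norm(bp[1]-bp[0])>np.linalg.norm(bp[2]-bp[1]) else bp[2]-bp[1]
    bars.append((w.max(),np.array(r[0])/1000,np.arctan2(d[1],d[0])%np.pi,w.min(),cv2.minAreaRect(c)[0]))
bars=sorted([b for b in bars if b[0]>90 and b[3]<40],key=lambda b:-b[0])
g=cv2.GaussianBlur(cv2.cvtColor(cv2.imread("pics/wbox.png"),cv2.COLOR_BGR2GRAY),(0,0),.8).astype(float)
def ref(p):
    x,y=p;best=max(((g[v,u]) ,u,v) for u in range(x-4,x+5) for v in range(y-4,y+5));return best[1:]
A=[(154,67),(215,59),(277,51),(340,44),(404,41)];B=[(158,121),(218,127),(277,134),(335,142),(393,149)]
a=plane(cx,A,.063)[::-1,:2];b=plane(cx,B,.063)[::-1,:2]
E
python3 - <<'E'
from meas import *
from bench import viewer
ct=viewer.get_calibration("top")
for L,c,an,w,uv in bars: print("L",L.round(1),"w",round(float(w),1),c.round(4),np.degrees(an).round(1))
mm=(a+b)/2;print(mm.round(4),np.linalg.norm(np.diff(mm,axis=0),axis=1),np.linalg.norm(a-b,axis=1))
tt=dict(zip(range(4),[(382.3,200.1),(295.9,193.5),(422.5,173.3),(333.7,189.2)]))
for i,bb in enumerate(bars): print(tri(ct,tt[i],cb,bb[4])[0])
import cv2
im=cv2.imread("pics/wbox.png")[30:165,140:420];cv2.imwrite("pics/wbx.png",cv2.resize(im,None,fx=2.8,fy=2.8,interpolation=cv2.INTER_CUBIC))
E
```

```text
L 174.3 w 28.9 [ 0.4361 -0.1873] 26.3
L 152.4 w 27.0 [ 0.5713 -0.0871] 90.2
L 150.3 w 30.7 [0.4538 0.0364] 21.1
L 126.8 w 28.8 [ 0.5075 -0.2954] 33.8
L 102.1 w 29.0 [ 0.4643 -0.0614] 11.4
[[0.5456 0.4606]
 [0.5106 0.4126]
 [0.477  0.3655]
 [0.4438 0.3181]
 [0.4101 0.27  ]] [0.05945054 0.05786817 0.05781945 0.05871827] [0.1002055  0.08980721 0.07572379 0.06220632 0.04985549]
[ 0.43497267 -0.18502729  0.02441433]
[ 0.51440221 -0.02375297 -0.00194326]
[ 0.4569455  -0.16302416  0.47493391]
[0.41499171 0.00215076 0.70406769]Traceback (most recent call last):
  File "<stdin>", line 7, in <module>
KeyError: 4
```

```bash
sed -i 's/b\[3\]<40\]/b[3]<40 and b[1][0]<.55]/' meas.py; python3 - <<'E'
from meas import *
from bench import viewer
ct=viewer.get_calibration("top")
tt=[(382.3,200.1),(295.9,193.5),(422.5,173.3),(333.7,189.2)]
for i,bb in enumerate(bars): print(bb[0],tri(ct,tt[i],cb,bb[4])[0])
U=lambda p:(np.array(p,float)+.5)/5-.5+np.array((105,125))
for s,A_,T in(("a",A,[(189,75),(273,152),(358,230),(447,307),(532,384)]),("b",B,[(69,240),(170,296),(272,353),(371,410),(482,469)])):
  for u,v in zip(A_[::-1] if 0 else A_[::-1],T): print(s,[tri(ct,U(t),cx,u)[0].round(3) for t in [v]])
im=cv2.imread("pics/wbox.png")[30:165,140:420];cv2.imwrite("pics/wbx.png",cv2.resize(im,None,fx=2.8,fy=2.8,interpolation=cv2.INTER_CUBIC))
E
```

```text
174.30189514160156 [ 0.43497267 -0.18502729  0.02441433]
150.29774475097656 [0.45264517 0.03908922 0.00254757]
126.77059936523438 [ 0.50570826 -0.29186517  0.02091826]
102.11782836914062 [ 0.46440421 -0.06010997  0.00491756]
a [array([0.486, 0.3  , 0.516])]
a [array([0.49 , 0.332, 0.379])]
a [array([0.476, 0.345, 0.193])]
a [array([0.446, 0.315, 0.108])]
a [array([0.411, 0.27 , 0.078])]
b [array([0.411, 0.295, 0.645])]
b [array([0.455, 0.345, 0.415])]
b [array([0.468, 0.354, 0.169])]
b [array([0.442, 0.317, 0.095])]
b [array([0.408, 0.267, 0.064])]
```

View pics/wbx.png

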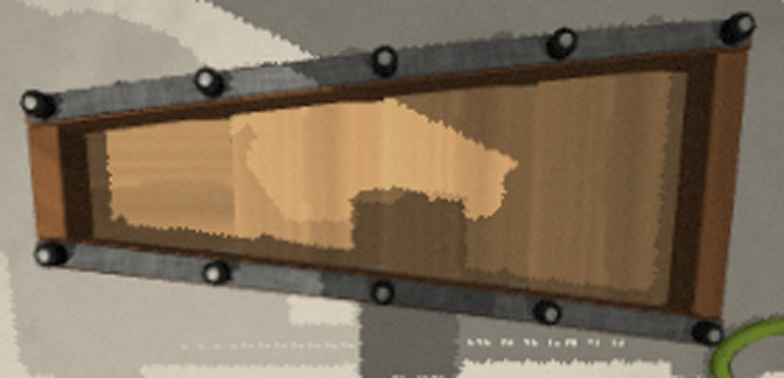

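The crop shows the bright pin tops clearly: upper row (37,102) to (741,24), lower row (51,253) to (709,331) in crop pixels. In my triangulation I had paired the two rows the wrong way round, so I'm redoing it.

```bash
cat > box.py <<'E'
from h import *
from bench import viewer
cx=np.load("wbox.npy",allow_pickle=True).item();ct=viewer.get_calibration("top")
V=lambda p:(np.array(p,float)+.5)/2.8-.5+np.array((140,30))
U=lambda p:(np.array(p,float)+.5)/5-.5+np.array((105,125))
Wu=V([(37,102),(208,81),(384,60),(565,41),(741,24)])[::-1];Wl=V([(51,253),(216,271),(383,292),(549,311),(709,331)])[::-1]
Tu=U([(69,240),(170,296),(272,353),(371,410),(482,469)]);Tl=U([(189,75),(273,152),(358,230),(447,307),(532,384)])
def fit(a,b):  # least squares box pose from pins; a is -y/+y whichever
    X=np.linspace(-.12,.12,5);m=(a+b)/2; d=np.polyfit(X,m[:,0],1),np.polyfit(X,m[:,1],1)
    c=np.array([d[0][1],d[1][1]]); n=(b-a).mean(0); 
    return c,np.degrees(np.arctan2(d[1][0],d[0][0])),np.hypot(d[0][0],d[1][0]),np.degrees(np.arctan2(n[1],n[0]))
E
python3 - <<'E'
from box import *
for k in range(5): print(tri(ct,Tu[k],cx,Wu[k])[0].round(4),tri(ct,Tl[k],cx,Wl[k])[0].round(4))
print("top",fit(plane(ct,Tu,.063)[:,:2],plane(ct,Tl,.063)[:,:2]))
print("wri",fit(plane(cx,Wu,.063)[:,:2],plane(cx,Wl,.063)[:,:2]))
w=np.linalg.norm(plane(cx,Wu,.063)-plane(cx,Wl,.063),axis=1);print(w,np.linalg.norm(plane(ct,Tu,.063)-plane(ct,Tl,.063),axis=1))
E
```

```text
[0.5039 0.4947 0.0571] [0.5926 0.4383 0.0418]
[0.4748 0.4402 0.0614] [0.5466 0.3875 0.0672]
[0.4455 0.3873 0.0605] [0.5076 0.3435 0.0645]
[0.4167 0.3356 0.0611] [0.4683 0.2987 0.0589]
[0.3863 0.2814 0.0533] [0.4292 0.2549 0.0599]
top (array([0.47674602, 0.36531881]), np.float64(-125.16203745444973), np.float64(1.001455531098462), np.float64(-34.537610571205875))
wri (array([0.47676403, 0.36561581]), np.float64(-125.20629582732438), np.float64(0.9772091562745163), np.float64(-35.35411334835204))
[0.10149426 0.08832656 0.07559731 0.06204197 0.04974604] [0.10412827 0.08984501 0.07577189 0.06432829 0.04937047]
```

```bash
cat > pp.py <<'E'
from h import *
from bench import manip,effector,viewer
C=np.array([.47675,.36547]);AX=np.radians(-125.19);ex=np.array([np.cos(AX),np.sin(AX)])
BARS=[((.4365,-.1878),26.0),((.4546,.0400),21.0),((.5082,-.2975),34.0),((.4652,-.0595),11.4)]
H=.004
def bay(k): return C+ex*(-.09+.06*k)
def gap(): return round(manip.current_finger_gap()*1000,1)
def pick(k,desk=None):
    (x,y),a=BARS[k];q=down(np.radians(a)).as_quat()
    manip.move_pose([x,y,.09],q)
    if desk is None:
        manip.servo_line([x,y,.014],vel=.12); f0=manip.current_force()[2];z=.014
        while z>-.012:
            z-=.001; manip.servo_line([x,y,z],vel=.03)
            if manip.current_force()[2]-f0>3: break
        desk=manip.current_tool_pos()[2]; print("desk",desk,manip.current_force()-f0)
    manip.servo_line([x,y,desk+H],vel=.12)
    effector.close(25); print("gap",gap(),manip.current_tool_pos())
    manip.servo_line([x,y,.12],vel=.2); print("gap",gap(),"F",manip.current_force().round(1))
    return desk
def place(k,th,dx=0,dy=0):
    psi=AX+np.radians(270); b=bay(k)+dx*ex
    r=down(psi,-th); n=-r.as_matrix()[:,2]; t=np.r_[b,.0485+.014*np.sin(th)]+H*n
    manip.move_pose(t+[0,0,.08],r.as_quat())
    im=viewer.get_image("wrist");cv2.imwrite(f"pics/held{k}.png",im[:,:,::-1])
    manip.servo_line(t,vel=.1); manip.sleep(.2); print("F",manip.current_force().round(1),"err",(manip.current_tool_pos()-t).round(4))
    effector.open_jaws(); manip.servo_line(t+[0,0,.08],vel=.2); print("t",manip.current_clock())
E
python3 - <<'E'
from pp import *
for k in range(4):
    (x,y),a=BARS[k];print(manip.solve_ik([x,y,0],down(np.radians(a)).as_quat()),manip.solve_ik(np.r_[bay(k),.05],down(AX+np.radians(270),-.13).as_quat()))
d=pick(0);open("desk","w").write(str(d))
E
```

```text
[ 0.18407405  0.54322331  0.19759716  2.13399267 -0.2202562   0.48302041
 -0.56746083] [-0.50156283  0.68199055 -0.29624478  1.69315543  0.24956426  0.675106
  0.04773212]
[-0.27523228  0.51955899  0.15139467  2.17674612 -0.17087161  0.45600512
 -1.19414532] [-0.45587774  0.60403533 -0.30545633  1.84400438  0.24628119  0.60247594
  0.06226611]
[ 0.30075451  0.67786103  0.23942385  1.85620672 -0.25272769  0.63697584
 -0.28403612] [-0.40259575  0.52994546 -0.31890295  1.98507744  0.24175022  0.53571945
  0.08526358]
[-0.11240768  0.53827932  0.21672423  2.14906519 -0.24265803  0.4766248
 -1.08089441] [-0.34879422  0.4571826  -0.32517441  2.11817367  0.22175552  0.47294827
  0.13098273]
desk 0.00030979075598054975 [-2.78081949 -1.30399687  3.01094556]
gap 27.6 [ 0.43652388 -0.18781221  0.0043022 ]
gap 27.8 F [-0.6  0.3 -1.4]
```

```bash
python3 - <<'E'
from pp import *
place(0,0)
pick(1,.0003)
place(1,np.radians(7.5))
c=viewer.get_calibration("wrist");im=viewer.get_image("wrist");cv2.imwrite("pics/after1.png",im[:,:,::-1])
E
```

```text
F [-0.3 -0.7 -1.3] err [ 0.0001  0.0002 -0.0002]
t 16.9917
gap 27.5 [0.45462498 0.0398876  0.0042666 ]
gap 27.5 F [-1.4  0.2 -1.4]
F [ 0.  -0.2 -0.8] err [0.0002 0.0001 0.0001]
t 25.3
```

View pics/after1.png

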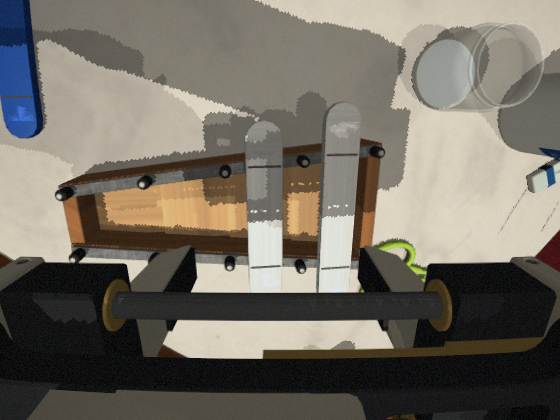

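Both bars have landed well: bar 1 lies between the pins at about x=342 and bar 2 at about x=264, parallel and on the rails. I'll go on with the other two and then take a measuring view.

```bash
python3 - <<'E'
from pp import *
for k in(2,3):
    pick(k,.0003); place(k,np.radians(7.5))
manip.move_pose([.559,.307,.22],down(np.radians(144.9)).as_quat()); c=viewer.get_calibration("wrist"); im=viewer.get_image("wrist")
cv2.imwrite("pics/wend.png",im[:,:,::-1]); np.save("wend.npy",c,allow_pickle=True)
manip.move_pose([.45,-.1,.3],down(np.radians(144.9)).as_quat())
cv2.imwrite("pics/topend.png",viewer.get_image("top")[:,:,::-1])
cv2.imwrite("pics/w2.png",cv2.resize(im[10:190,120:440],None,fx=2.5,fy=2.5,interpolation=cv2.INTER_CUBIC)[:,:,::-1])
t=cv2.imread("pics/topend.png")[120:240,95:235];cv2.imwrite("pics/t2.png",cv2.resize(t,None,fx=5,fy=5,interpolation=cv2.INTER_CUBIC))
print(manip.current_clock())
E
```

```text
gap 27.5 [ 0.50816993 -0.29747554  0.00426994]
gap 27.6 F [ 0.1  1.2 -1.3]
F [ 0.5 -0.2 -0. ] err [0.0002 0.0002 0.0002]
t 35.55
gap 27.4 [ 0.46517326 -0.05960058  0.00427678]
gap 27.5 F [ 0.1 -0.9 -1.2]
F [ 0.3  0.2 -1.6] err [0.0003 0.0002 0.0002]
t 43.8417
46.2167
```

View pics/w2.png

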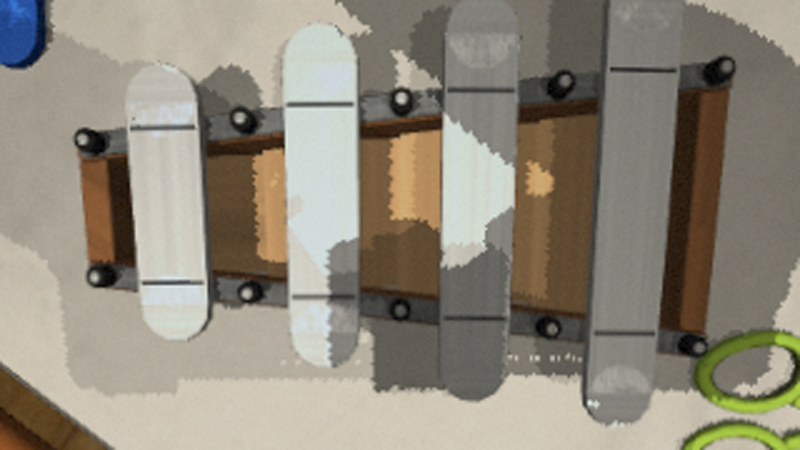

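View pics/t2.png

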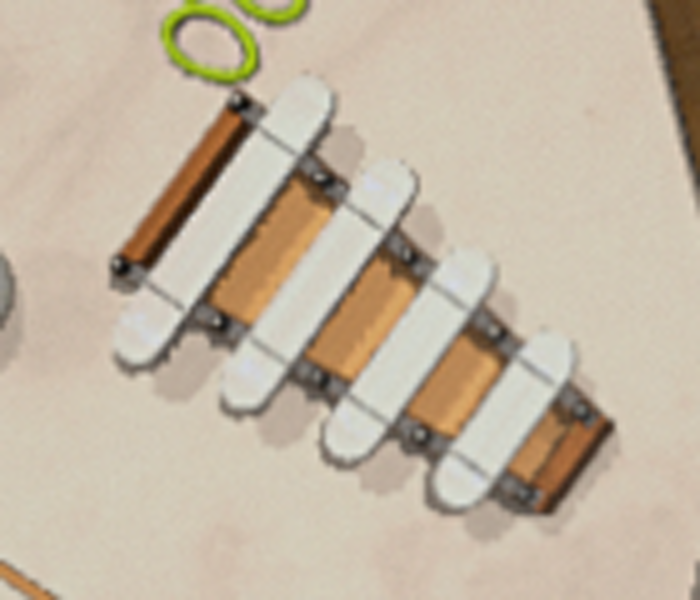

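Both crops show all four bars in their bays in order of length, lines up and over the felt. Line centres in the wrist crop are bar 1 (643,70)/(625,333), bar 2 (481,90)/(475,318), bar 3 (320,104)/(323,296) and bar 4 (163,128)/(172,283). I'm now checking these as numbers.

```bash
python3 - <<'E'
from pp import *
c=np.load("wend.npy",allow_pickle=True).item();ct=viewer.get_calibration("top")
ey=np.array([-ex[1],ex[0]])
def rep(n,cen,d,k):
    e=cen-bay(k);ang=np.degrees(np.arctan2(d@ex,d@ey));ang=(ang+90)%180-90
    print(n,k,"dx %.1f dy %.1f ang %.1f len %.1f"%(e@ex*1e3,e@ey*1e3,ang,np.linalg.norm(d)*1e3))
L=[((643,70),(625,333)),((481,90),(475,318)),((320,104),(323,296)),((163,128),(172,283))]
for k,l in enumerate(L):
    p=plane(c,(np.array(l)+.5)/2.5-.5+[120,10],.058)[:,:2];rep("wrist",p.mean(0),p[0]-p[1],k)
t=cv2.imread("pics/topend.png")[:,:,::-1].copy();hsv=cv2.cvtColor(t,cv2.COLOR_RGB2HSV)
U=lambda p:(np.array(p,float)+.5)/5-.5+np.array((95,120))
T=[((288,144),(169,289)),((374,226),(258,350)),((457,304),(364,403)),((543,373),(478,471))]
W=white(t,(110,130,225,230),195,14,100)
for cc in W:
    r=cv2.minAreaRect(cc);b=plane(ct,cv2.boxPoints(r),.058)[:,:2];d=b[1]-b[0] if r[1][1]>0 and np.linalg.norm(b[1]-b[0])>np.linalg.norm(b[2]-b[1]) else b[2]-b[1]
    k=int(np.argmin([np.linalg.norm(b.mean(0)-bay(i)) for i in range(4)]));rep("top",b.mean(0),d,k)
E
```

```text
wrist 0 dx 0.2 dy -1.4 ang -0.3 len 97.1
wrist 1 dx 0.5 dy -0.1 ang -0.1 len 83.7
wrist 2 dx 0.5 dy -1.8 ang 0.2 len 70.3
wrist 3 dx 0.2 dy -0.5 ang 0.4 len 57.3
top 3 dx -2.1 dy -2.1 ang 0.0 len 96.7
top 2 dx -1.7 dy 10.3 ang 0.1 len 91.3
top 0 dx -2.8 dy 22.6 ang -0.4 len 114.3
```

```bash
python3 -c "
from bench import manip
print(manip.hand_in())"
```

```text
the job is handed in; nothing more can be done
None
```

I put all four bars back on the box in order of length, right side up, and handed the job in after about 46 s on the robot's clock; the wrist camera puts each within about 2 mm and 0.5° of its bay centre, but my top-camera cross-check of those figures didn't work, and I haven't seen a verdict.

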